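Slide an acetate blank over the end of the sawing ledge

ROBOT

A 6-joint arm with a two-finger parallel gripper is mounted at the origin on the work surface. World frame = base frame: x ahead of the robot, y to its left, z up, the work surface at z = 0. Lengths are in m, angles in rad, forces in N, time in s.
With the tool pointing down it reaches from about 0.25 to 0.775 m from the base axis. Payload 4 kg.
Tool frame: the origin (TCP) lies at the very end of the fingers, on their centre line; the grasp point (between the pads) lies hold_point_z behind it (hold_point_z is the distance from the TCP to the grasp point, in m); z points along the fingers, y is the direction in which the jaws open and shut (so a half turn about z gives the same grasp; the last joint's range is limited). The gripper opens to 94 mm and grips with 3 to 60 N. Pads are 16 mm wide; open, the fingers measure 119 mm over their backs; the gripper's body (75 mm by 177 mm) begins 78 mm behind the grasp point.
Start: joints at [1.242, 0.087, 1.371, -0, 1.684, -0.103], TCP at [0.123, 0.536, 0.206] pointing down, gripper open.
Joint ranges: [-3.1, 3.1], [-0.76, 2.03], [0.27, 2.55], [-1.08, 4.22], [0.17, 2.65], [-2.57, 2.57]. Speed limits (rad/s): [2.79, 2.79, 3.14, 3.14, 3.14, 3.14].

INTERFACE

Orientations are given as [roll, pitch, yaw] about the fixed x, y, z axes, in that order (R = Rz(yaw) Ry(pitch) Rx(roll)).
In Python, from bench import * gives the robot as it stands.
- The arm moves only by the tool step_arm, never from a script. Its argument "increments" is text: rows parted by semicolons, each of 6 numbers parted by spaces: the shift along the tool's x, y, z in cm, then the turn, a rotation vector about the tool's x, y, z in rad. A call has 1 to 5 rows; each row shifts and turns the commanded pose from where the row before left it, along the tool's axes as they then stand; what a row does not reach is not made up. A row lasts 1/10 s, in which the tool goes at most 50 mm and 8.59 degrees, less where a joint would pass 70% of its speed; a pose out of reach is approached as far as the arm can. A call is refused whole if a number of a shift passes 5 or a number of a turn 0.15, either way. A call with a gripper value outside its range is refused whole. "claw" is the gripper's target within -1 to 1 (shut at 1, half-way at 0, fully open at -1), set as the call begins (left out, the last holds). The fingers move at their own pace and stop on an object; the grip force is fixed at half the most. Time passes only in rows, so rows that do not move let the fingers close. It gives the time, the measured TCP pose, the force and the opening at its end, in the units of the state.
- get_obs(): the state, without advancing time (a new reading comes with each control period).
- snapshot(name): name is "scene" or "top" or "wrist"; returns the picture (384x512x3 uint8, red, green, blue); there is no depth.
- calibration(name): a dict with "camera_matrix" (3x3 intrinsics, pixels), "eye" and "orientation" of the camera in the world; the wrist camera has in their place "tool_from_camera" (4x4, takes a point from camera to tool coordinates, whose origin is the TCP and whose axes are the flange's). Camera axes: x right, y up, looking along -z (the intrinsics and any distortion apply to the point x, -y, -z); pixel columns grow to the right and rows downward; lengths in m; the calibration is good to about 2 mm. A picture is of the moment at which its call begins: read the wrist's pose just before it. calibration takes no time and is no camera call.
- close_job(): hands the job in, once; it reports no verdict.
The state is a dict: "time": time; "joint_positions": joint angles; "qvel": joint speeds; "joint_torque": joint torques, N m; "tool_pos": TCP position; "ee_rot": TCP orientation; "wrist_force": force on the tool from outside, world axes, zero at the start; "wrist_torque": the same for the moment, N m; "width": finger opening in m.
Only numpy, scipy, OpenCV 4.12 (cv2) and the standard library are available. Lean on these libraries where they do the work, as an engineer would, in place of code of your own. Each camera call takes 0.05 s, during which the arm holds its last target. There are 200 camera calls.

TASK

Push the purple acetate blank flat up against the metal fence and along the ledge, until the white cut line across it is level with the ledge's open end and the piece to be sawn off hangs out past the end. Only push it: never pick it up, lift it or tip it over. Leave the jar, the tin, the spectacles and the screwdriver where they are.

Things in the scene. Friction and masses are not known exactly. Their poses are not given: they have to be found in the camera images.
- ledge: Fixed pale wooden ledge, 130 mm wide (x), 280 mm long (y), top 50 mm above the bench. Origin: centre of its underside; z up. A grey metal fence fills x = +53 to +65 mm along its whole +x side and stands 14 mm above the top. Open end, past which the blank is to hang: the +y end (y = +140 mm). No wall at either end nor on the -x side; a dark steel strip marks the -y end face.
- ledge_end (a point): Point on the ledge's top surface at the open (+y) end: x = +21 mm, y = +140 mm, z = 50 mm in the ledge's frame; the middle of the cut line comes to lie 8 mm above it when the job is done. Axes as the ledge's.
- blank: Loose flat stiff purple plate on the ledge, 64 mm wide (x), 150 mm long (y), 8 mm thick, about 0.1 kg, sliding with dry friction. Origin: centre of its underside. Its +y end points roughly to the ledge's open end. Starts up to 0.12 rad askew, clear of the fence, wholly on the ledge. Flat against the fence, its origin is at x = +21 mm in the ledge's frame.
- blank_line (a point): Middle of the white cut line, on the top face of the blank; the line runs across the full width, 40 mm to the +y side of the blank's middle, that is 35 mm from its +y end. Axes as the blank's.
- jar: Loose amber glass jar with a black cap, 44 mm across, 55 mm tall, standing on the bench; origin at the centre of its foot. Leave it alone.
- tin: Loose round steel tin, 52 mm across, 45 mm tall, standing on the bench; origin at the centre of its foot. Leave it alone.
- spectacles: Loose brown folded spectacles, about 130 mm wide, 25 mm deep and 45 mm tall, standing on their rims on the bench; origin under the middle of the front. Leave them alone.
- driver: Loose screwdriver, 150 mm long, lying on the bench to the robot's right; origin under the middle, along its own x. Leave it alone.
Mind the look-alikes: they are no part of the job. Of the things like the blank, leave any that is black or pink; of the rest the smaller one is meant.

How it is judged:
By the outcome, as a careful person would: the job done as asked, in the order asked, and still so for the second after the job is handed in, with the robot touching nothing.
It also fails if it takes over 45 s, if anything falls off the work surface, if the arm or the gripper's body presses on something with over 40 N, if the wrist force passes 120 N, or if a joint passes its speed limit or range.

## Working session

There is one attempt and no reset: what is moved stays moved. The work goes in short steps, Python scripts to look and compute and a tool call to move; the robot and the scene stay as the last step left them, time stands still between calls to the robot, and variables do not carry over. Pictures are saved under pics/ and viewed, about 8 in all and at most 12, crops included, and the job is handed in when it is done.

Besides the shell and the picture viewer there is one more tool, called after "Request:" by a JSON object that holds its "api" and its "payload", one argument or row to a line. step_arm: Moves the arm, as the interface text tells. Its arguments: {"type":"object","properties":{"increments":{"type":"string"},"claw":{"type":"number"}},"required":["increments"]}

```bash
mkdir -p pics; ls
python3 - <<'E'
from bench import *
import cv2
o=get_obs();print(o)
for n in("scene","top"):
    cv2.imwrite(f"pics/{n}0.png",snapshot(n)[:,:,::-1]);print(n,calibration(n))
print(calibration("wrist"))
E
```

```text
pics
{'time': 0.0, 'joint_positions': array([ 1.24188337e+00,  8.79367719e-02,  1.37222342e+00, -2.22110013e-05,
        1.68360832e+00, -1.03137842e-01]), 'qvel': array([ 0.00078497,  0.002027  , -0.00035537,  0.00119398, -0.00231609,
        0.00164376]), 'joint_torque': array([ 4.96501216e-04, -3.40166008e+01, -3.02435374e+01,  7.17982161e-02,
        3.27567011e-02, -1.67109365e-04]), 'tool_pos': array([0.12297929, 0.53551513, 0.2043298 ]), 'ee_rot': array([-3.13942609e+00, -2.02057037e-04,  2.91581484e+00]), 'wrist_force': array([ 1.25460911, -0.23234057, -0.467361  ]), 'wrist_torque': array([ 0.01111235, -0.02414538, -0.00568242]), 'width': 0.09365058566765996}
scene {'camera_matrix': array([[463.71303006,   0.        , 253.84287047],
       [  0.        , 463.71303006, 190.55289631],
       [  0.        ,   0.        ,   1.        ]]), 'eye': array([1.18788356, 0.52882535, 0.77342949]), 'orientation': array([0.89375464, 0.003175  , 2.27990991])}
top {'camera_matrix': array([[433.14684334,   0.        , 254.24722982],
       [  0.        , 433.14684334, 189.62499698],
       [  0.        ,   0.        ,   1.        ]]), 'eye': array([ 0.32477864, -0.06138306,  1.20096629]), 'orientation': array([ 0.14140387,  0.01023734, -1.59977234])}
{'camera_matrix': array([[296.16618889,   0.        , 258.28528392],
       [  0.        , 296.16618889, 191.39868887],
       [  0.        ,   0.        ,   1.        ]]), 'tool_from_camera': array([[-2.78682660e-05,  9.70387860e-01,  2.41552066e-01,
         7.05395219e-02],
       [ 9.99999968e-01,  8.79818732e-05, -2.38078181e-04,
        -1.47530836e-04],
       [-2.52280380e-04,  2.41552052e-01, -9.70387831e-01,
        -1.79045672e-01],
       [ 0.00000000e+00,  0.00000000e+00,  0.00000000e+00,
         1.00000000e+00]])}
```

View pics/top0.png

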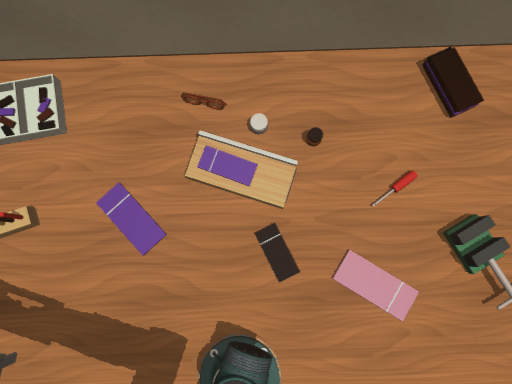

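View pics/scene0.png

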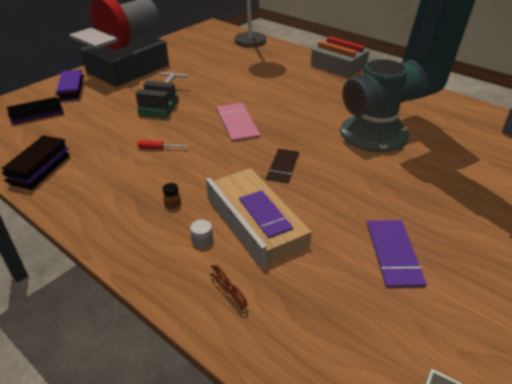

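The top view shows the ledge around (240,170) with its fence on the far side. The small purple blank on it is at (228,166), with its cut line near the left end. The large purple, black and pink plates are look-alikes. Next I'll zoom in to measure.

```bash
cat > h.py <<'E'
from bench import *
import numpy as np, cv2
from scipy.spatial.transform import Rotation as R
def cam(n,obs=None):
    c=calibration(n);K=c["camera_matrix"]
    if n=="wrist":
        T=np.eye(4);T[:3,:3]=R.from_euler("xyz",obs["ee_rot"]).as_matrix();T[:3,3]=obs["tool_pos"]
        T=T@c["tool_from_camera"];return K,T[:3,3],T[:3,:3]
    return K,c["eye"],R.from_euler("xyz",c["orientation"]).as_matrix()
def unproj(C,px,z):
    K,e,M=C;px=np.atleast_2d(px).astype(float)
    d=np.c_[(px[:,0]-K[0,2])/K[0,0],-(px[:,1]-K[1,2])/K[1,1],-np.ones(len(px))]@M.T
    return e+d*((z-e[2])/d[:,2])[:,None]
def proj(C,P):
    K,e,M=C;p=(np.atleast_2d(P)-e)@M
    return np.c_[K[0,2]+K[0,0]*p[:,0]/-p[:,2],K[1,2]-K[1,1]*p[:,1]/-p[:,2]]
E
python3 - <<'E'
from h import *
im=cv2.imread("pics/top0.png");c=im[110:220,170:320]
cv2.imwrite("pics/top0c.png",cv2.resize(c,None,fx=5,fy=5,interpolation=cv2.INTER_CUBIC))
C=cam("top")
hsv=cv2.cvtColor(im,cv2.COLOR_BGR2HSV)
m=cv2.inRange(hsv,(115,90,40),(150,255,255));m[:, :185]=0;m[:,300:]=0;m[:130]=0;m[210:]=0
ys,xs=np.nonzero(m);P=unproj(C,np.c_[xs,ys],.058)[:,:2]
r=cv2.minAreaRect((P*1000).astype(np.float32));print(r,cv2.boxPoints(r))
print(unproj(C,[[200,131],[297,162]],.064),unproj(C,[[186,178],[284,206]],.05))
print("jar etc",unproj(C,[[259,122]],.045),unproj(C,[[315,134]],.055),unproj(C,[[203,101]],.03))
E
```

```text
((556.2965087890625, 17.168426513671875), (148.38807678222656, 63.319828033447266), 67.90150451660156) [[499.0506   -39.664753]
 [557.7188   -63.48567 ]
 [613.5424    74.0016  ]
 [554.8742    97.822525]]
[[ 0.65161717  0.0877142   0.064     ]
 [ 0.55798632 -0.17083143  0.064     ]] [[ 0.52618654  0.12884405  0.05      ]
 [ 0.44238022 -0.13241825  0.05      ]]
jar etc [[ 0.67744538 -0.07287386  0.045     ]] [[ 0.6358284  -0.22388012  0.055     ]] [[0.74815011 0.08273286 0.03      ]]
```

View pics/top0c.png

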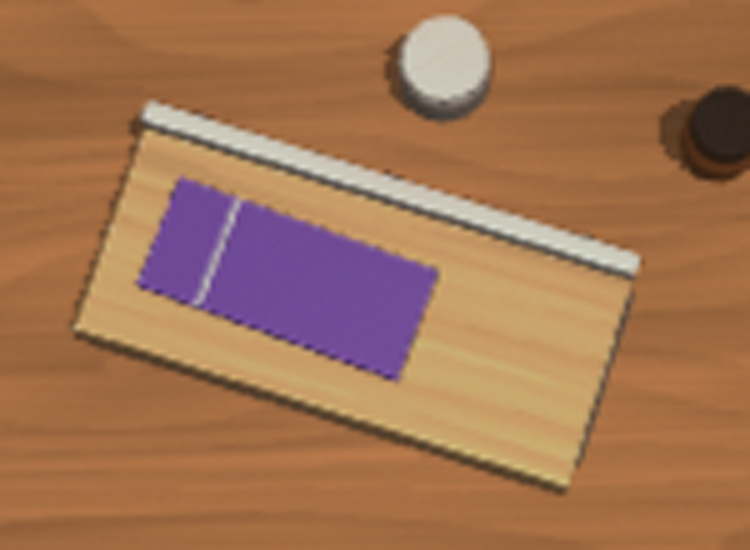

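```bash
cat >> h.py <<'E'
from scipy.optimize import least_squares
def fit(C,pts,px,z0,x0):
    """pts Nx3 local (mm), yaw pose -> x,y,yaw"""
    pts=np.array(pts)/1000.;px=np.array(px)
    def W(p): return pts@R.from_euler("z",p[2]).as_matrix().T+[p[0],p[1],z0]
    s=least_squares(lambda p:(proj(C,W(p))-px).ravel(),x0)
    return s.x,np.abs(s.fun).max()
def inledge(L,xy): 
    c,s=np.cos(L[2]),np.sin(L[2]);return np.array([[c,s],[-s,c]])@(np.array(xy)[:2]-L[:2])
E
python3 - <<'E'
from h import *
C=cam("top");q=lambda a:(np.array(a)+.5)/5-.5+[170,110]
L,e=fit(C,[[65,140,64],[65,-140,64],[-65,140,50],[-65,-140,50]],q([[148,101],[640,257],[74,327],[566,488]]),0,[.54,0,-.35])
B,f=fit(C,[[32,75,8],[32,-75,8],[-32,-75,8],[-32,75,8],[32,40,8],[-32,40,8]],q([[179,178],[438,270],[400,381],[138,286],[238,199],[200,305]]),.05,[.556,.017,-.38])
print(L,e,B,f,"blank in ledge",inledge(L,B)*1000,B[2]-L[2])
t=get_obs()["tool_pos"];print("tcp",inledge(L,t)*1000,t)
c,s=np.cos(L[2]),np.sin(L[2])
E
```

```text
[ 0.5473988  -0.01966433 -0.34644778] 0.3716699220514954 [ 0.55640504  0.0161431  -0.37745462] 0.5957968460086533 blank in ledge [-3.68759025 36.73807368] -0.03100684104205037
tcp [-587.71219563  378.1383019 ] [0.12300581 0.53556967 0.20442503]
```

Request:
{"api": "step_arm", "payload": {
  "increments": "0 0 0 0 0 0.12; -4 -2.6 0 0 0 0; -4 -2.6 0 0 0 0; -4 -2.6 0 0 0 0; -4 -2.6 0 0 0 0",
  "claw": 1
}}

```text
time: 0.6
tool_pos: [0.2389, 0.3823, 0.2049]
ee_rot: [-3.141, -0.0, 2.797]
wrist_force: [-0.1, 0.0, 0.4]
width: 0.0575
```

Request:
{"api": "step_arm", "payload": {
  "increments": "-4 -2.6 0 0 0 0; -4 -2.6 0 0 0 0; -4 -2.6 0 0 0 0; -4 -2.6 0 0 0 0; -4 -2.6 0 0 0 0"
}}

```text
time: 1.1
tool_pos: [0.3831, 0.1921, 0.2052]
ee_rot: [3.141, -0.0, 2.796]
wrist_force: [0.8, 1.5, 0.1]
width: 0.0173
```

Request:
{"api": "step_arm", "payload": {
  "increments": "-4 -2.6 2 0 0 0; -4 -2.6 2 0 0 0; -4 -2.6 2 0 0 0; 0 0 0 0 0 0; 0 0 0 0 0 0"
}}

```text
time: 1.6
tool_pos: [0.4655, 0.083, 0.1463]
ee_rot: [-3.141, -0.003, 2.793]
wrist_force: [-0.5, 0.1, -0.1]
width: 0.0005
```

```bash
cat > st.py <<'E'
from h import *
L=np.array([ 0.5473988,-0.01966433,-0.34644778])
def st():
    o=get_obs();print(round(o["time"],2),"ledge xy mm",np.round(inledge(L,o["tool_pos"])*1000,1),"z",round(o["tool_pos"][2]*1000,1),"yaw err",round(((o["ee_rot"][2]-(np.pi+L[2])+np.pi)%(2*np.pi))-np.pi,4),o["ee_rot"],"F",o["wrist_force"],o["width"]);return o
if __name__=="__main__": st()
E
python3 st.py
```

```text
1.6 ledge xy mm [-111.9   68.8] z 146.3 yaw err -0.0017 [-3.14103787 -0.00319614  2.7934027 ] F [-0.54361618  0.05195374 -0.11791528] 0.0005398591766177574
```

Request:
{"api": "step_arm", "payload": {
  "increments": "-2.7 -1.6 0 0 0 0; -2.7 -1.6 2 0 0 0; 0 0 3 0 0 0; 0 0 2 0 0 0; 0 0 0 0 0 0"
}}

```text
time: 2.1
tool_pos: [0.5034, 0.0369, 0.075]
ee_rot: [-3.14, -0.006, 2.798]
wrist_force: [0.3, 0.9, 0.3]
width: 0.0004
```

Run:
```python
from st import *
o=st();cv2.imwrite("pics/w1.png",snapshot("wrist")[:,:,::-1])
```

```text
2.1 ledge xy mm [-60.5  38.3] z 75.0 yaw err 0.0027 [-3.14040308 -0.00582069  2.79788295] F [0.34556688 0.91361367 0.33890327] 0.00038288000759088614
```

View pics/w1.png

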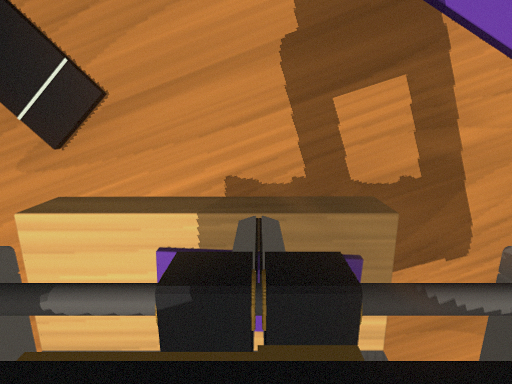

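The wrist view shows the closed fingers over the bare ledge strip at about (258,217). They are clear of the blank's near edge (row 250, columns 157–362) and near its middle. Next: lower the fingers and push toward the fence.

Request:
{"api": "step_arm", "payload": {
  "increments": "0 0 1.2 0 0 0; 0 0 0.9 0 0 0; 0 0 0 0 0 0; -0.8 0 0 0 0 0; -0.5 0 0 0 0 0"
}}

```text
time: 2.65
tool_pos: [0.5193, 0.0306, 0.0571]
ee_rot: [3.141, 0.001, 2.796]
wrist_force: [-0.9, -0.2, 0.1]
width: 0.0005
```

Request:
{"api": "step_arm", "payload": {
  "increments": "-0.5 0 0 0 0 0; -0.5 0 0 0 0 0; -0.4 0 0 0 0 0; -0.4 0 0 0 0 0; -0.2 0 0 0 0 0"
}}

```text
time: 3.15
tool_pos: [0.5374, 0.0239, 0.0565]
ee_rot: [3.141, -0.0, 2.796]
wrist_force: [-2.0, 0.4, 1.8]
width: 0.0005
```

```bash
python3 st.py
```

```text
3.15 ledge xy mm [-24.2  37.6] z 56.5 yaw err 0.0005 [ 3.14146597e+00 -3.32982223e-05  2.79568672e+00] F [-2.00840064  0.39341406  1.80767643] 0.00045858056758422993
```

Request:
{"api": "step_arm", "payload": {
  "increments": "0.4 0 0 0 0 0; 0 0 0.35 0 0 0; 0 0 0 0 0 0; -0.4 0 0 0 0 0; -0.2 0 0 0 0 0"
}}

```text
time: 3.65
tool_pos: [0.5391, 0.0233, 0.0529]
ee_rot: [3.142, -0.0, 2.796]
wrist_force: [0.1, -0.3, 0.1]
width: 0.0005
```

Run:
```python
from st import *
st();im=snapshot("scene")[:,:,::-1];cv2.imwrite("pics/s2.png",cv2.resize(im[150:280,190:340],None,fx=5,fy=5,interpolation=cv2.INTER_CUBIC))
```

```text
3.65 ledge xy mm [-22.3  37.6] z 52.9 yaw err 0.0006 [ 3.14158131e+00 -1.10094577e-04  2.79578070e+00] F [ 0.09640321 -0.27576607  0.07913027] 0.0004612376221260059
```

View pics/s2.png

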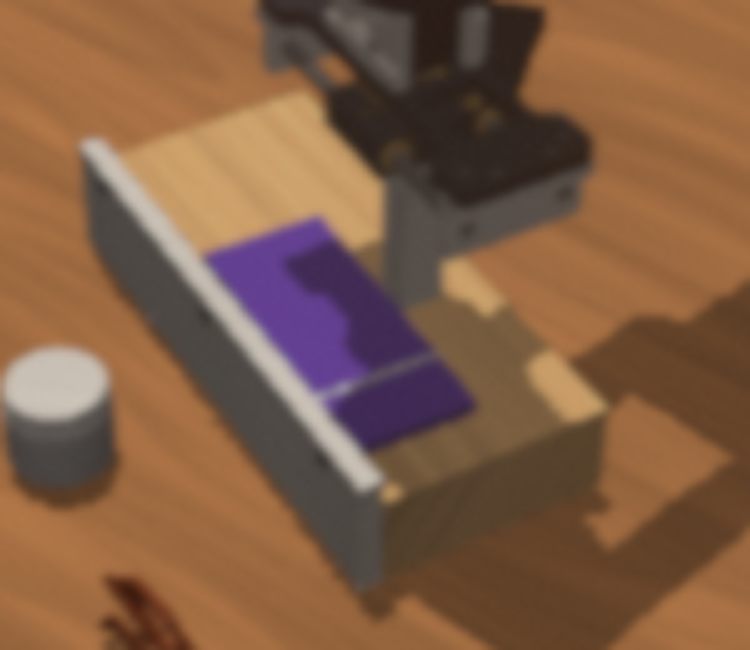

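The scene view shows the blank nearly at the fence, with the finger pressed against its side near the middle. I'll push gently until it makes firm contact.

Request:
{"api": "step_arm", "payload": {
  "increments": "-0.15 0 0 0 0 0; -0.15 0 0 0 0 0; -0.1 0 0 0 0 0; 0 0 0 0 0 0"
}}

```text
time: 4.1
tool_pos: [0.5416, 0.0219, 0.0528]
ee_rot: [-3.141, -0.003, 2.796]
wrist_force: [-5.7, -0.0, 1.7]
width: 0.0005
```

Request:
{"api": "step_arm", "payload": {
  "increments": "-0.1 0 0 0 0 0; 0 0 0 0 0 0"
}}

```text
time: 4.3
tool_pos: [0.5416, 0.0219, 0.0528]
ee_rot: [-3.14, -0.005, 2.796]
wrist_force: [-7.9, 0.9, 4.5]
width: 0.0007
```

```bash
python3 st.py
```

```text
4.3 ledge xy mm [-19.5  37.1] z 52.8 yaw err 0.0007 [-3.14038724 -0.004783    2.79586994] F [-7.85232509  0.87743763  4.48258718] 0.0007459401630623765
```

Request:
{"api": "step_arm", "payload": {
  "increments": "1.2 0 0 0 0 0; 0 0 -2 0 0 0; -2 -3 -2 0 0 0; -2 -3 0 0 0 0; -1.3 -3 0 0 0 0"
}}

```text
time: 4.8
tool_pos: [0.5537, -0.078, 0.0946]
ee_rot: [3.141, 0.006, 2.797]
wrist_force: [0.1, 0.5, -0.3]
width: 0.0006
```

Request:
{"api": "step_arm", "payload": {
  "increments": "0 -1.5 0 0 0 0; 0 0 0 0 0 0; 0 0 2 0 0 0; 0 0 0 0 0 0; 0 0 0 0 0 0"
}}

```text
time: 5.3
tool_pos: [0.5461, -0.0895, 0.0726]
ee_rot: [3.141, -0.001, 2.797]
wrist_force: [0.0, -1.6, 0.4]
width: 0.0003
```

Run:
```python
from st import *
st();im=snapshot("top")[:,:,::-1];cv2.imwrite("pics/t3.png",cv2.resize(im[110:220,170:320],None,fx=5,fy=5,interpolation=cv2.INTER_CUBIC))
```

```text
5.3 ledge xy mm [ 22.5 -66.2] z 72.6 yaw err 0.002 [ 3.14100671e+00 -1.39460000e-03  2.79718218e+00] F [ 0.01395301 -1.59244095  0.40322339] 0.00026167098939937036
```

View pics/t3.png

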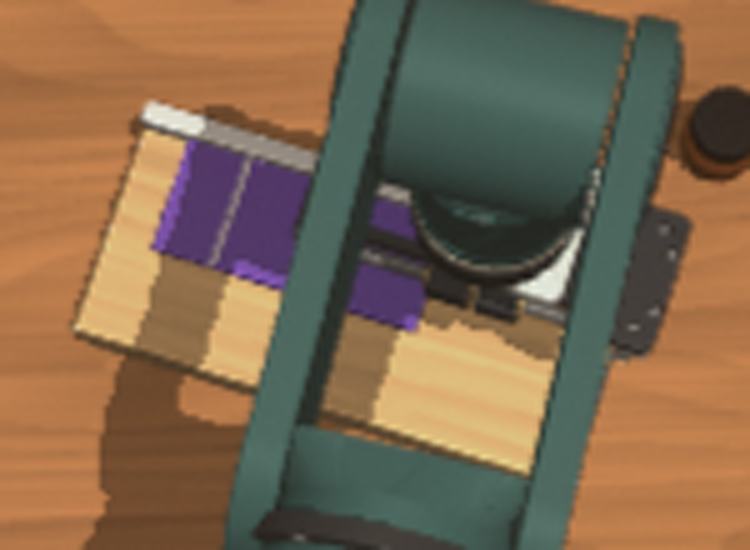

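The top view shows the blank along the fence. Its left end runs (190,143)–(152,248) and the cut line (250,160)–(214,264), and the gripper is past its right end.

Run:
```python
from st import *
C=cam("top");q=lambda a:(np.array(a)+.5)/5-.5+[170,110]
B,f=fit(C,[[32,75,8],[-32,75,8],[-32,-75,8],[32,40,8],[-32,40,8]],q([[190,142],[152,248],[418,331],[250,159],[213,264]]),.05,[.556,.017,-.38])
print(B,f,inledge(L,B)*1000,B[2]-L[2])
```

```text
[ 0.58012115  0.00802469 -0.33451035] 0.7933180764813983 [21.37609862 37.15503005] 0.011937425881438535
```

Request:
{"api": "step_arm", "payload": {
  "increments": "0 0 1 0 0 0; 0 0 0.9 0 0 0; 0 0 0 0 0 0; 0 0 0.1 0 0 0"
}}

```text
time: 5.75
tool_pos: [0.5464, -0.0908, 0.0525]
ee_rot: [3.141, -0.001, 2.796]
wrist_force: [-0.2, -0.0, -0.0]
width: 0.0003
```

Request:
{"api": "step_arm", "payload": {
  "increments": "0 0.9 0 0 0 0; 0 0.6 0 0 0 0; 0 0.6 0 0 0 0; 0 0.6 0 0 0 0; 0 0.6 0 0 0 0"
}}

```text
time: 6.25
tool_pos: [0.5581, -0.0597, 0.0533]
ee_rot: [-3.141, 0.001, 2.796]
wrist_force: [-0.2, -0.7, 1.1]
width: 0.0002
```

Request:
{"api": "step_arm", "payload": {
  "increments": "0 0.6 0 0 0 0; 0 0.6 0 0 0 0; 0 0.6 0 0 0 0; 0 0.6 0 0 0 0; 0 0.6 0 0 0 0"
}}

```text
time: 6.75
tool_pos: [0.5682, -0.0315, 0.0531]
ee_rot: [-3.141, 0.0, 2.796]
wrist_force: [-0.7, -1.5, 2.4]
width: 0.0005
```

Request:
{"api": "step_arm", "payload": {
  "increments": "0 0.4 0 0 0 0; 0 0.3 0 0 0 0; 0 0.2 0 0 0 0; 0 0 0 0 0 0"
}}

```text
time: 7.15
tool_pos: [0.5712, -0.023, 0.0531]
ee_rot: [3.141, 0.0, 2.796]
wrist_force: [-1.5, -1.7, 3.1]
width: 0.0004
```

Run:
```python
from st import *
st();a=snapshot("top")[:,:,::-1];b=snapshot("scene")[:,:,::-1]
cv2.imwrite("pics/t4r.png",a);cv2.imwrite("pics/s4r.png",b)
f=lambda c:cv2.resize(c,None,fx=6,fy=6,interpolation=cv2.INTER_CUBIC)
cv2.imwrite("pics/ts4.png",np.hstack([f(a[120:200,180:245]),f(b[190:270,240:305])]))
```

```text
7.15 ledge xy mm [23.6  4.9] z 53.1 yaw err 0.0008 [3.14120296e+00 2.06189368e-04 2.79593214e+00] F [-1.47324122 -1.6630413   3.06929223] 0.00041380620517876034
```

View pics/ts4.png

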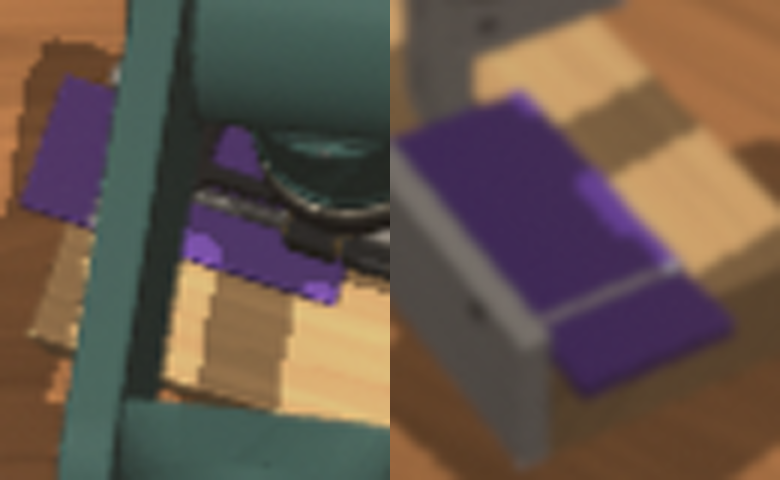

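The left half (top view) shows the blank's end at (65,75)–(22,207). The right half (scene view) shows the cut line at (545,318)–(672,266), just inside the ledge end.

Run:
```python
from st import *
C=cam("top");q=lambda a,o:(np.array(a)+.5)/6-.5+o
B,f=fit(C,[[32,75,8],[-32,75,8],[-32,-75,8]],q([[66,75],[21,207],[339,304]],[180,120]),.05,[.57,.05,-.346])
print("top",f,inledge(L,B)*1000,B[2]-L[2])
S=cam("scene")
# line ends & end corners from scene, and ledge calibration check there
P=unproj(S,q([[155,318],[282,266],[195,396],[343,325]],[240,190]),.058);print("scene",[inledge(L,p)*1000 for p in P])
im=cv2.imread("pics/scene0.png");cv2.imwrite("pics/s0c.png",cv2.resize(im[160:270,195:320],None,fx=6,fy=5.4,interpolation=cv2.INTER_CUBIC))
def W(p,z): c,s=np.cos(L[2]),np.sin(L[2]);return [L[0]+(c*p[0]-s*p[1])/1e3,L[1]+(s*p[0]+c*p[1])/1e3,z]
# predicted scene px (in ts4 coords) of ledge end features
for p,z in [((53,140),.064),((65,140),.064),((-65,140),.05),((53,140),.05)]:
    print(p,z,(proj(S,W(p,z))[0]-[240,190]+.5)*6-.5+[390,0])
```

```text
top 0.06631235784624323 [21.28249137 85.51353719] 0.016034152654687828
scene [array([ 46.29265288, 126.29633248]), array([ -7.89266126, 126.38550357]), array([ 53.60846238, 166.07088219]), array([-10.53760005, 162.76629991])]
(53, 140) 0.064 [548.62992228 336.66312455]
(65, 140) 0.064 [519.37870879 348.78054738]
(-65, 140) 0.05 [819.60103502 250.6028267 ]
(53, 140) 0.05 [548.11014684 364.25629474]
```

Request:
{"api": "step_arm", "payload": {
  "increments": "0 0.4 0 0 0 0; 0 0.4 0 0 0 0; 0 0.1 0 0 0 0; 0 0 0 0 0 0"
}}

```text
time: 7.65
tool_pos: [0.5742, -0.0146, 0.0531]
ee_rot: [3.141, 0.0, 2.796]
wrist_force: [-1.3, -2.3, 3.5]
width: 0.0004
```

```bash
python3 st.py
```

```text
7.65 ledge xy mm [23.5 13.9] z 53.1 yaw err 0.001 [3.14142992e+00 1.30160384e-04 2.79612964e+00] F [-1.29854444 -2.27775187  3.5437858 ] 0.00037167588752532176
```

Request:
{"api": "step_arm", "payload": {
  "increments": "0 -1 0 0 0 0; 0 -1 0 0 0 0; 0 0 -2 0 0 0; 2 -3 -2 0 0 0; 3 -3 -2 0 0 0"
}}

```text
time: 8.15
tool_pos: [0.4995, -0.0738, 0.1127]
ee_rot: [3.141, -0.001, 2.797]
wrist_force: [-0.9, -1.0, 0.6]
width: 0.0005
```

Request:
{"api": "step_arm", "payload": {
  "increments": "3 -4 0 0 0 0; 3 -4 0 0 0 0; 3 -4 0 0 0 0; 3 -4 0 0 0 0; 0 0 0 0 0 0"
}}

```text
time: 8.65
tool_pos: [0.3287, -0.1855, 0.1124]
ee_rot: [-3.141, -0.001, 2.787]
wrist_force: [1.0, 0.3, 0.2]
width: 0.001
```

Run:
```python
from st import *
st();a=snapshot("top")[:,:,::-1];b=snapshot("scene")[:,:,::-1]
cv2.imwrite("pics/t5r.png",a);cv2.imwrite("pics/s5r.png",b)
f=lambda c:cv2.resize(c,None,fx=6,fy=6,interpolation=cv2.INTER_CUBIC)
cv2.imwrite("pics/ts5.png",np.hstack([f(a[120:200,180:245]),f(b[190:270,240:305])]))
```

```text
8.65 ledge xy mm [-149.4 -230.3] z 112.4 yaw err -0.0082 [-3.14056284e+00 -8.61708252e-04  2.78690540e+00] F [0.99612465 0.2916145  0.19092642] 0.0009507090510011038
```

View pics/ts5.png

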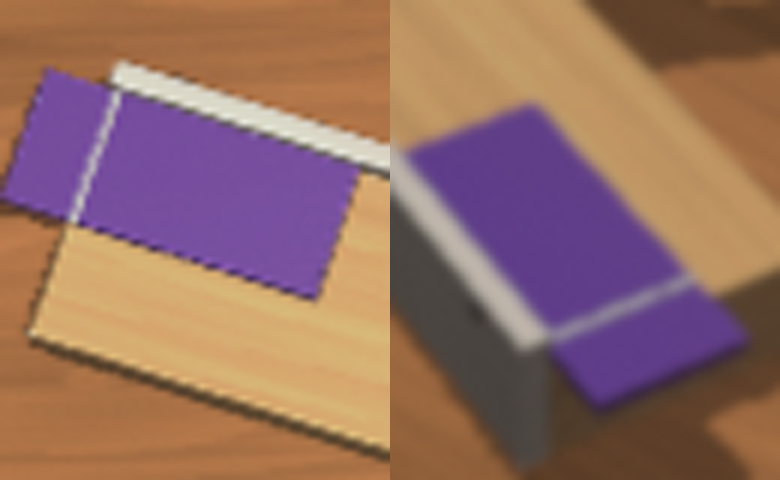

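Unobstructed view. In the top half the line runs (118,92)–(73,222), close to the ledge-end edge, which ends at (30,338). The blank lies along the fence. Now the precise fit.

Run:
```python
from st import *
q=lambda a,o:(np.array(a)+.5)/6-.5+np.array(o)
bl=[[32,75,8],[-32,75,8],[-32,-75,8],[32,-75,8],[32,40,8],[-32,40,8]]
C=cam("top")
B,f=fit(C,bl,q([[45,68],[3,201],[318,299],[358,171],[119,91],[73,222]],[180,120]),.05,[.57,.05,-.346])
print("top",f,inledge(L,B)*1000,B[2]-L[2])
# ledge refit with corner from this picture
print("corner -x+y pred", (proj(C,[[*(L[:2]+np.array([[np.cos(L[2]),-np.sin(L[2])],[np.sin(L[2]),np.cos(L[2])]])@[-.065,.14]),.05]])[0]-[180,120]+.5)*6-.5)
im=cv2.imread("pics/t5r.png");hsv=cv2.cvtColor(im,cv2.COLOR_BGR2HSV)
m=cv2.inRange(hsv,(115,90,40),(150,255,255));m[:,:178]=0;m[:,300:]=0;m[:125]=0;m[200:]=0
ys,xs=np.nonzero(m);P=unproj(C,np.c_[xs,ys],.058)[:,:2]*1000
r=cv2.minAreaRect(P.astype(np.float32));print("rect",r,inledge(L,np.array(r[0])/1000)*1000, np.radians(r[2]-90)-L[2])
S=cam("scene")
D,f=fit(S,[bl[i] for i in(0,1,3,2,4,5)][:0]+[bl[0],bl[1],bl[2],bl[4],bl[5]],q([[208,407],[359,338],[147,101],[157,336],[300,277]],[240,190]),.05,[.57,.05,-.346])
print("scene blank",D,f)
# scene ledge: all three visible features from full frame crop
b=cv2.imread("pics/s5r.png")
cv2.imwrite("pics/s5c.png",cv2.resize(b[160:270,195:320],None,fx=6,fy=5.4,interpolation=cv2.INTER_CUBIC))
```

```text
top 0.5878152064514381 [20.4530793  95.29604785] 0.004272978489058776
corner -x+y pred [ 26.75379609 334.18559714]
rect ((599.4149780273438, 63.53736877441406), (148.74703979492188, 64.11461639404297), 70.48533630371094) [20.6737597  95.92080648] 0.005852646080349133
scene blank [ 0.59885622  0.06369428 -0.34466366] 0.8933402674625199
```

View pics/s5c.png

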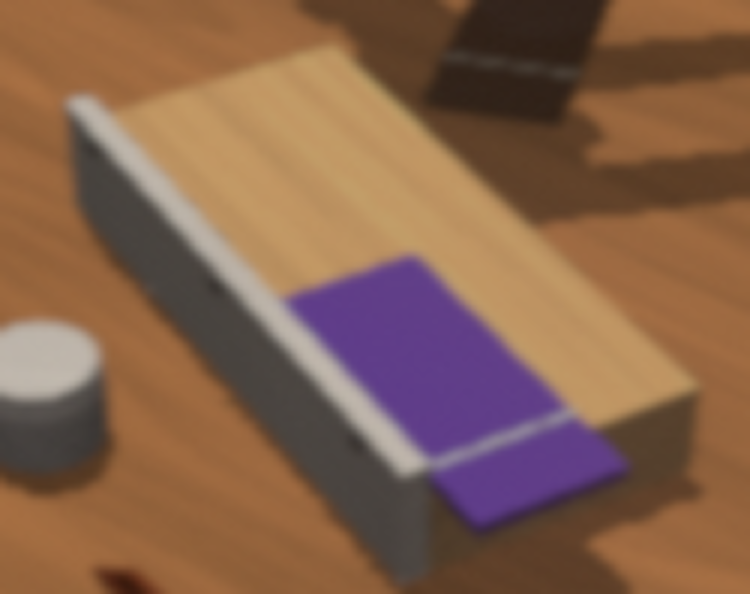

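Run:
```python
from st import *
S=cam("scene");C=cam("top")
g=(np.array([[65,102],[404,473],[697,385],[338,44]])+.5)/[6,5.4]-.5+[195,160]
L2,f=fit(S,[[65,-140,64],[65,140,64],[-65,140,50],[-65,-140,50]],g,0,L);print("scene ledge",L2,f)
D=[ 0.59885622 , 0.06369428 ,-0.34466366];print(inledge(L2,D)*1000,D[2]-L2[2],"vs top L",inledge(L,D)*1000)
# gradient edges in the top view: intensity along ledge-y lines, at ledge x=-50 (end edge, z=.05) and x=21,5 (white line, z=.058)
im=cv2.imread("pics/t5r.png").astype(np.float32)
c,s=np.cos(L[2]),np.sin(L[2])
def prof(cam_,im,x,z,ys,w):
    r=0
    for dx in np.linspace(-w,w,25):
        P=np.array([[L_[0]+(cos*(x+dx)-sin*y)/1e3,L_[1]+(sin*(x+dx)+cos*y)/1e3,z] for y in ys])
        p=proj(cam_,P).astype(np.float32);r=r+cv2.remap(im,p[:,0:1],p[:,1:2],cv2.INTER_LINEAR)[:,0]
    return r/25
for nm,cm,L_,f in(("top",C,L,"t5r"),("scene",S,L2,"s5r")):
    im=cv2.imread(f"pics/{f}.png").astype(np.float32);cos,sin=np.cos(L_[2]),np.sin(L_[2])
    ys=np.arange(120,160,.5)
    a=prof(cm,im,-40,.05,ys,15)[:,1];b=prof(cm,im,21,.058,ys,22)[:,1]
    gr=np.maximum(-np.gradient(a),0);gr[gr<.5*gr.max()]=0;w=b-np.median(b);w[w<.3*w.max()]=0
    e=prof(cm,im,21,.058,np.arange(150,195,.5),22);k=np.abs(np.gradient(e[:,1]-e[:,0]));k[k<.5*k.max()]=0
    e2=prof(cm,im,10,.058,np.arange(0,45,.5),15)[:,1];k2=np.abs(np.gradient(e2));k2[k2<.5*k2.max()]=0
    h=prof(cm,im,-40,.05,np.arange(-160,-120,.5),15)[:,1];gh=np.abs(np.gradient(h));gh[gh<.5*gh.max()]=0
    print(nm,"ledge end",(gr*ys).sum()/gr.sum(),"line",(w*ys).sum()/w.sum(),"blank +end",(k*np.arange(150,195,.5)).sum()/k.sum(),"-end",(k2*np.arange(0,45,.5)).sum()/k2.sum(),"ledge -end",(gh*np.arange(-160,-120,.5)).sum()/gh.sum())
```

```text
scene ledge [ 0.54646423 -0.01974317 -0.34455617] 0.7107132407462586
[21.12925449 96.23036645] -0.00010749345002014632 vs top L [20.09491979 95.87866359]
top ledge end 138.76330624349595 line 136.29857977668001 blank +end 171.28695691169415 -end 19.46597751447736 ledge -end -139.79366650888682
scene ledge end 140.74609312086884 line 135.90293387996238 blank +end 174.01388408896239 -end 22.005256924853416 ledge -end -140.2636199582097
```

Request:
{"api": "step_arm", "payload": {
  "increments": "-3.4 4.2 0 0 0 0; -3.4 4.2 0 0 0 0; -3.4 4.2 0 0 0 0; -3.4 4.2 0 0 0 0; -3.5 4 1 0 0 0"
}}

```text
time: 9.25
tool_pos: [0.5505, -0.0519, 0.1044]
ee_rot: [3.14, 0.003, 2.8]
wrist_force: [-0.1, -1.7, 0.1]
width: 0.0008
```

Request:
{"api": "step_arm", "payload": {
  "increments": "0 0 1 0 0 0; 0 0 1 0 0 0; 0 0 1 0 0 0; 0 0 1.0 0 0 0; 0 0 0 0 0 0"
}}

```text
time: 9.75
tool_pos: [0.5449, -0.0559, 0.0621]
ee_rot: [-3.141, -0.003, 2.795]
wrist_force: [1.0, 0.4, -0.1]
width: 0.0003
```

```bash
python3 st.py
```

```text
9.75 ledge xy mm [  9.9 -34.9] z 62.1 yaw err -0.0006 [-3.14128369e+00 -3.06891884e-03  2.79455324e+00] F [ 1.04530054  0.36681402 -0.10247504] 0.0003470254076734386
```

Request:
{"api": "step_arm", "payload": {
  "increments": "-1.2 0 0 0 0 0; 0 0 0.9 0 0 0; 0 1.5 0 0 0 0; 0 1.5 0 0 0 0; 0 0.8 0 0 0 0"
}}

```text
time: 10.25
tool_pos: [0.5717, -0.0219, 0.0549]
ee_rot: [3.141, 0.0, 2.797]
wrist_force: [1.1, 0.1, 0.4]
width: 0.0004
```

Request:
{"api": "step_arm", "payload": {
  "increments": "0 0.6 0 0 0 0; 0 0.3 0 0 0 0; 0 0.2 0 0 0 0; 0 0.1 0 0 0 0; 0 0 0 0 0 0"
}}

```text
time: 10.75
tool_pos: [0.575, -0.0128, 0.0548]
ee_rot: [-3.141, -0.0, 2.796]
wrist_force: [-0.3, -0.4, 0.2]
width: 0.0009
```

```bash
python3 st.py
```

```text
10.75 ledge xy mm [23.6 15.8] z 54.8 yaw err 0.0004 [-3.14133784e+00 -1.07297106e-04  2.79552194e+00] F [-0.30273512 -0.41048883  0.20950249] 0.0008812022029722877
```

Request:
{"api": "step_arm", "payload": {
  "increments": "0 0.1 0 0 0 0; 0 0.1 0 0 0 0; 0 0 0 0 0 0; 0 0 0 0 0 0"
}}

```text
time: 11.15
tool_pos: [0.5757, -0.0109, 0.0548]
ee_rot: [-3.141, -0.0, 2.796]
wrist_force: [-1.0, -1.3, -0.9]
width: 0.0004
```

```bash
python3 st.py
```

```text
11.15 ledge xy mm [23.7 17.8] z 54.8 yaw err 0.0005 [-3.14133166e+00 -9.23283933e-05  2.79559900e+00] F [-1.0251017  -1.26374989 -0.92328455] 0.0004197426900076253
```

Request:
{"api": "step_arm", "payload": {
  "increments": "0 -1 0 0 0 0; 0 -1 0 0 0 0; 0 0 -2 0 0 0; 2 -3 -2 0 0 0; 3 -3 -2 0 0 0"
}}

```text
time: 11.65
tool_pos: [0.5015, -0.0701, 0.115]
ee_rot: [3.142, 0.0, 2.796]
wrist_force: [-0.4, -0.6, 0.8]
width: 0.0003
```

Request:
{"api": "step_arm", "payload": {
  "increments": "3 -4 0 0 0 0; 3 -4 0 0 0 0; 3 -4 0 0 0 0; 3 -4 0 0 0 0; 0 0 0 0 0 0"
}}

```text
time: 12.15
tool_pos: [0.3305, -0.1818, 0.1147]
ee_rot: [-3.14, -0.0, 2.787]
wrist_force: [1.0, 0.5, 0.5]
width: 0.0004
```

```bash
cat > meas.py <<'E'
from st import *
n=__import__("sys").argv[1]
st();S=cam("scene");C=cam("top")
# L offset correction along y from both ledge end edges is printed; sides too
for nm,cm,L_ in(("top",C,L),("scene",S,np.array([0.54646423,-0.01974317,-0.34455617]))):
    raw=np.mean([snapshot(nm)[:,:,::-1].astype(np.float32) for _ in range(3)],0).astype(np.float32);cv2.imwrite(f"pics/{nm}{n}.png",raw)
    M=np.array([[np.cos(L_[2]),-np.sin(L_[2])],[np.sin(L_[2]),np.cos(L_[2])]])
    def edge(u,axis,at,w,z,white=False,ch=None):
        """sub-mm position of the strongest edge along axis, averaged over +-w across"""
        r=0
        for d in np.linspace(-w,w,25):
            xy=np.c_[np.full(len(u),at+d),u] if axis else np.c_[u,np.full(len(u),at+d)]
            p=proj(cm,np.c_[L_[:2]+xy@M.T/1e3,np.full(len(u),z)]).astype(np.float32)
            r=r+cv2.remap(raw,p[:,:1].copy(),p[:,1:].copy(),cv2.INTER_LINEAR)[:,0]
        r=r/25;v=r[:,1]-.0*r[:,0]
        k=v-np.median(v) if white else np.abs(np.gradient(v))
        k[k<.5*k.max()]=0;return round(float((k*u).sum()/k.sum()),2)
    A=lambda a,b:np.arange(a,b,.5)
    print(nm,"ledge ends",edge(A(-155,-125),1,-40,15,.05),edge(A(128,152),1,-45,12,.05),
     "ledge -x",[edge(A(-80,-50),0,y,12,.05) for y in(-100,110)],
     "line x=0,42",[edge(A(130,150),1,x,8,.058,True) for x in(0,42)],"b+end",edge(A(162,190),1,21,22,.058),"b-end",edge(A(10,40),1,15,15,.058),
     "b -x side",[edge(A(-25,5),0,y,12,.058) for y in(45,110)])
E
python3 meas.py 6
python3 - <<'E'
import cv2,numpy as np
a=cv2.imread("pics/top6.png");b=cv2.imread("pics/scene6.png")
f=lambda c:cv2.resize(c,None,fx=6,fy=6,interpolation=cv2.INTER_CUBIC)
cv2.imwrite("pics/ts6.png",np.hstack([f(a[120:200,175:240]),f(b[190:270,240:305])]))
E
```

```text
12.15 ledge xy mm [-149.  -226.1] z 114.7 yaw err -0.0082 [-3.13972960e+00 -1.88928809e-05  2.78695608e+00] F [0.95771003 0.50279385 0.47854598] 0.000401966587618926
top ledge ends -139.79 138.75 ledge -x [-63.73, -64.47] line x=0,42 [138.66, 138.68] b+end 175.38 b-end 21.93 b -x side [-12.26, -12.48]
scene ledge ends -140.26 140.73 ledge -x [-64.97, -64.22] line x=0,42 [138.21, 138.27] b+end 176.88 b-end 24.53 b -x side [-9.72, -10.17][ WARN:0@7.928] global loadsave.cpp:1063 imwrite_ Unsupported depth image for selected encoder is fallbacked to CV_8U.
```

View pics/ts6.png

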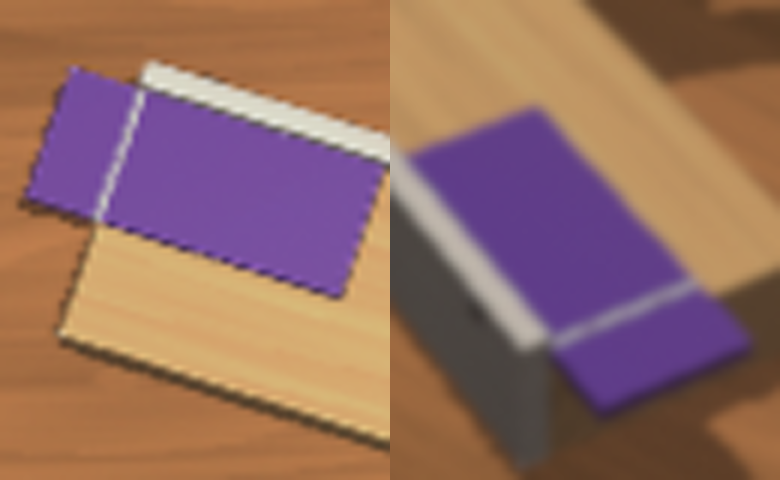

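The line is now at the ledge end to within about 1 mm, and the skew is within noise. One last gentle side press at the blank's middle will make sure it is flush with the fence.

Request:
{"api": "step_arm", "payload": {
  "increments": "-1.4 4 0 0 0 0; -1.4 4.6 0 0 0 0; -1.4 4.6 0 0 0 0; -1.4 4.6 0 0 0 0; -1.4 4.6 0 0 0 0"
}}

```text
time: 12.95
tool_pos: [0.4778, 0.0116, 0.1145]
ee_rot: [3.142, 0.0, 2.799]
wrist_force: [0.3, -1.2, 0.6]
width: -0.0002
```

Request:
{"api": "step_arm", "payload": {
  "increments": "-1.3 4.6 0 0 0 0; -1.2 4.6 0 0 0 0; 0 0 2 0 0 0; 0 0 1 0 0 0; 0 0 0 0 0 0"
}}

```text
time: 13.45
tool_pos: [0.5291, 0.0872, 0.0819]
ee_rot: [-3.139, -0.005, 2.798]
wrist_force: [0.6, 1.0, -0.5]
width: 0.0003
```

```bash
python3 st.py
```

```text
13.45 ledge xy mm [-53.4  94.3] z 81.9 yaw err 0.0028 [-3.13925739 -0.00535576  2.79790971] F [ 0.6000193   0.97850088 -0.45130472] 0.0002855436775103521
```

Lowering to z ≈ 54 and approaching to x ≈ -24.

Request:
{"api": "step_arm", "payload": {
  "increments": "0 0 1.5 0 0 0; 0 0 1.3 0 0 0; 0 0 0 0 0 0; -1 0 0 0 0 0; -1 0 0 0 0 0"
}}

```text
time: 13.95
tool_pos: [0.551, 0.0789, 0.0575]
ee_rot: [3.141, 0.002, 2.795]
wrist_force: [0.6, -0.9, -0.3]
width: 0.0003
```

Request:
{"api": "step_arm", "payload": {
  "increments": "-0.6 0 0 0 0 0; -0.2 0 0 0 0 0; 0 0 0 0 0 0"
}}

```text
time: 14.25
tool_pos: [0.558, 0.0765, 0.057]
ee_rot: [3.141, 0.0, 2.795]
wrist_force: [0.5, -0.2, -0.4]
width: 0.0005
```

```bash
python3 st.py
```

```text
14.25 ledge xy mm [-22.7  94. ] z 57.0 yaw err 0.0001 [3.14129313e+00 4.03906658e-04 2.79528792e+00] F [ 0.54227726 -0.20118856 -0.35346036] 0.0005048134249820143
```

Still just short of contact. I'll lower another 3 mm, then press in small steps.

Request:
{"api": "step_arm", "payload": {
  "increments": "0 0 0.35 0 0 0; 0 0 0 0 0 0; -0.1 0 0 0 0 0; -0.1 0 0 0 0 0; 0 0 0 0 0 0"
}}

```text
time: 14.75
tool_pos: [0.5593, 0.0761, 0.0534]
ee_rot: [3.141, 0.0, 2.796]
wrist_force: [-0.3, 0.0, -1.0]
width: 0.0003
```

Request:
{"api": "step_arm", "payload": {
  "increments": "-0.1 0 0 0 0 0; 0 0 0 0 0 0"
}}

```text
time: 14.95
tool_pos: [0.5603, 0.0757, 0.0533]
ee_rot: [3.141, 0.0, 2.796]
wrist_force: [-0.1, 0.1, 0.3]
width: 0.0006
```

Request:
{"api": "step_arm", "payload": {
  "increments": "-0.1 0 0 0 0 0; 0 0 0 0 0 0"
}}

```text
time: 15.15
tool_pos: [0.5607, 0.0756, 0.0532]
ee_rot: [3.142, -0.001, 2.796]
wrist_force: [-2.3, 0.6, 1.4]
width: 0.0005
```

```bash
python3 st.py
```

```text
15.15 ledge xy mm [-19.9  94.1] z 53.2 yaw err 0.0007 [ 3.14152270e+00 -1.21644558e-03  2.79583639e+00] F [-2.25744192  0.6266948   1.38179088] 0.0005167978731233084
```

Request:
{"api": "step_arm", "payload": {
  "increments": "-0.1 0 0 0 0 0; -0.1 0 0 0 0 0; 0 0 0 0 0 0"
}}

```text
time: 15.45
tool_pos: [0.5608, 0.0755, 0.0532]
ee_rot: [-3.141, -0.005, 2.796]
wrist_force: [-7.8, 1.4, 4.5]
width: 0.0004
```

```bash
python3 st.py
```

```text
15.45 ledge xy mm [-19.7  94.1] z 53.2 yaw err 0.001 [-3.1412175  -0.00541684  2.79616252] F [-7.81874482  1.42639219  4.54028827] 0.00041352641358266757
```

Request:
{"api": "step_arm", "payload": {
  "increments": "1 0 0 0 0 0; 1.5 0 0 0 0 0; 0 0 -3 0 0 0; 0 0 -3 0 0 0; 2 -4 -2 0 0 0"
}}

```text
time: 15.95
tool_pos: [0.51, 0.0538, 0.1351]
ee_rot: [3.139, 0.005, 2.799]
wrist_force: [0.5, -1.4, 0.4]
width: 0.0004
```

Request:
{"api": "step_arm", "payload": {
  "increments": "2 -4.5 0 0 0 0; 2 -4.5 0 0 0 0; 2 -4.5 0 0 0 0; 2 -4.5 0 0 0 0; 2 -4.5 0 0 0 0"
}}

```text
time: 16.45
tool_pos: [0.3356, -0.1267, 0.1333]
ee_rot: [-3.14, 0.003, 2.797]
wrist_force: [0.5, -1.8, 0.7]
width: 0.0008
```

Request:
{"api": "step_arm", "payload": {
  "increments": "2 -4.5 0 0 0 0; 0 -2 0 0 0 0; 0 0 0 0 0 0; 0 0 0 0 0 0"
}}

```text
time: 16.85
tool_pos: [0.2961, -0.1798, 0.1332]
ee_rot: [3.141, 0.001, 2.794]
wrist_force: [1.4, 0.3, 0.7]
width: 0.0003
```

```bash
python3 meas.py 7 2>/dev/null; cp pics/top7.png pics/v7.png
```

```text
16.85 ledge xy mm [-182. -236.] z 133.2 yaw err -0.0007 [3.14137805e+00 1.10375774e-03 2.79443940e+00] F [1.36676182 0.26038068 0.71563887] 0.0002712130314340217
top ledge ends -139.79 138.75 ledge -x [-63.73, -64.47] line x=0,42 [138.5, 138.68] b+end 175.39 b-end 21.93 b -x side [-12.27, -12.48]
scene ledge ends -140.25 140.74 ledge -x [-64.66, -64.22] line x=0,42 [138.21, 138.27] b+end 176.85 b-end 24.54 b -x side [-9.71, -10.18]
```

View pics/v7.png

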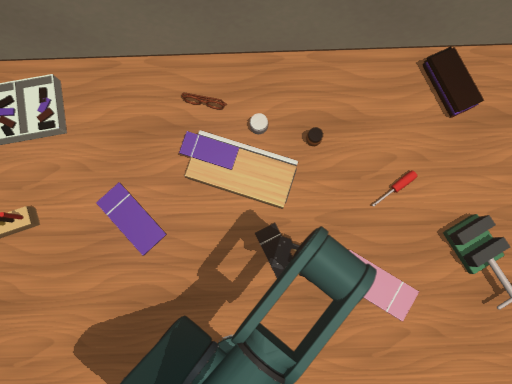

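The final top view shows the blank along the fence with its end hanging past the open end at (185,145). The tin, jar, spectacles and screwdriver are where they were. Handing in.

```bash
python3 -c "
from bench import *
print(close_job())"
```

```text
the job is handed in; nothing more can be done
None
```

I pushed the purple blank flat against the fence and then along it, using the closed fingers. The cut line is now level with the ledge's open end, to within about 1–2 mm, and the piece to be sawn off hangs past it. I finished with a light press of about 8 N towards the fence and backed the arm clear before handing in, at about 17 s.

**Cut line:** the last measurements put it slightly short of the end, by about 1 mm in the top camera and 2 mm in the scene camera. That is about what the calibration allows, so I did not nudge it further.

**Against the fence:** the fingers met firm resistance at the same distance from the fence as on the first push, and the last press did not move the blank. The two cameras differ by about 2–3 mm on where its near side lies, so I relied on the contact reading. Any remaining skew is within measurement error, under about 0.01 rad.

**Other objects:** the jar, tin, spectacles, screwdriver and look-alike plates appear in their original places in the final top view. The arm partly covers the black and pink plates there.

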